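Purge the nitrogen line and hold the dead-man vent open

TASK

Purge the air out of the spectrometer's nitrogen line at the purge unit on the bench: first open the yellow supply valve fully, then flip the orange-tabbed safety catch off the red vent lever, right over until it stands back on its stop, and then pull the red lever fully open towards you against its spring. The job finishes while you are still holding the red lever fully open with the gripper, because it shuts by itself when let go; leave the things lying around the unit alone.

Things in the scene. Friction and masses are not known exactly. Their poses are not given: they have to be found in the camera images.
- purge_unit: Fixed nitrogen purge unit: blue plate 220 x 280 x 10 mm (x -55..165, y -140..140) with half-inch pipework, supply ball valve (yellow lever), 40 mm gauge (top at 120 mm), vent ball valve (red lever, catch) and a dark silencer. Origin on the bench under the gauge; z up, main pipe along y, silencer points along x. All motions are told in this frame. Pipes: centre line 55 mm up, fittings to 72 mm.
- supply_valve (a joint): Angle of the yellow supply lever about its vertical stem, rad: 0 = shut, lever pointing along the unit's +x, across the pipe; 1.571 = fully open, pointing along +y, in line with the pipe, on its stop. Turns anticlockwise seen from above. Starts shut or up to 0.35 ajar. Stays where it is left; friction 0.2 N m (about 2 N at the sleeve).
- supply_grip (a point): Middle of the yellow sleeve of the supply lever (moves with it): 98 mm from the stem, 105 mm above the bench. Sleeve 52 mm long, 22 mm wide, 11 mm thick; the lever ends 135 mm from the stem. Nothing stands beside it; below the open lever lies a 12 mm tube (top 61 mm above the bench) that leaves the valve along +y, bends at y = 210 mm and runs off along +x.
- supply_stem (a point): Point on the vertical axis of the supply valve, at lever height 105 mm.
- safety_catch (a joint): Angle of the safety catch about its level hinge, rad: 0 = down over the red lever, its tooth in front so that the lever cannot be pulled (it stops after about 0.06 rad); 1.65 = flipped right back on its stop, leaning away to the unit's +x. It turns about the unit's +y: the tab goes up, then over towards +x. Starts at 0. The hinge is stiff (0.03 N m, under 1 N at the tab): it stays where it is left.
- catch_tab (a point): Point in the orange thumb tab of the catch (moves with it). Catch down: the tab is an upright plate 18 mm wide along the unit's y, 6 mm thick along x, from 117 to 153 mm above the bench; this point is in its mid-plane, 141 mm up, 37 mm towards -x from the hinge and 43 mm above it. The red lever's bar passes under the catch, its top 108 mm up.
- catch_hinge (a point): Point on the catch's hinge axis (the axis runs along the unit's y), 98 mm above the bench, 24 mm behind (+x of) the centre line of the shut red lever and 55 mm from the vent stem along -y.
- vent_angle (a joint): Angle of the red vent lever about its vertical stem, rad: 0 = shut, pointing along the unit's -y, across its branch pipe; 1.571 = fully open, pointing along -x, in line with the branch, to the robot's side, on its stop. Turns clockwise seen from above. A spring drives it back to 0: about 2.5 N at the sleeve when shut, 7.5 N fully open. Starts at 0.
- vent_lever: The red vent lever (moves with its joint). Origin on its vertical stem axis, 105 mm above the bench; x points outward along the lever, z up. A steel bar 20 mm wide and 5 mm thick carries the red sleeve; the lever ends 135 mm from the stem.
- vent_grip (a point): Middle of the red sleeve of the vent lever (moves with it): 98 mm from the stem, 105 mm above the bench. Sleeve 52 mm long along the lever, 22 mm wide, 11 mm thick. Nothing stands within 30 mm of it once the catch is flipped back; the catch is 43 mm nearer the stem.
- leak_spray: Loose bystander: plastic leak-spray bottle, 60 mm across, 140 mm tall, blue cap, standing on the bench to the right of the unit. Origin at its underside.
- spanner: Loose bystander: steel spanner 170 mm long lying on the bench between robot and unit. Origin at the middle of its underside.
- sample_jar: Loose bystander: amber glass jar, 48 mm across, 55 mm tall, on the bench before the right end of the unit. Origin at its underside.
- ferrule_tray: Loose bystander: grey divided tray 70 x 100 x 28 mm, on the bench at the left front of the unit. Origin at its underside.

How it is judged:
By the outcome, as a careful person would: the job done as asked, in the order asked, and still so for the second after the job is handed in, while the arm keeps its last pose, push and grip.
It also fails if it takes over 72 s, if anything falls off the work surface, if the arm or the gripper's body presses on something with over 40 N, if the wrist force passes 120 N, or if a joint passes its speed limit or range.

ROBOT

A 6-joint arm with a two-finger parallel gripper is mounted at the origin on the work surface. World frame = base frame: x ahead of the robot, y to its left, z up, the work surface at z = 0. Lengths are in m, angles in rad, forces in N, time in s.
With the tool pointing down it reaches from about 0.375 to 0.925 m from the base axis. Payload 5.7 kg.
Tool frame: the origin (TCP) lies at the very end of the fingers, on their centre line; the grasp point (between the pads) lies 19 mm behind it; z points along the fingers, y is the direction in which the jaws open and shut (so a half turn about z gives the same grasp; the last joint's range is limited). The gripper opens to 85 mm and grips with 20 to 120 N. Pads are 22 mm wide; open, the fingers measure 114 mm over their backs; the gripper's body (76 mm by 85 mm) begins 54 mm behind the grasp point. The pads swing forward as they close: fully open they stand 13 mm farther back than shut.
Start: joints at [-1.437, 0.359, 1.51, -0, 1.272, -0.115], TCP at [0.148, -0.581, 0.231] pointing down, gripper open.
Joint ranges: [-2.97, 2.97], [-1.01, 2.36], [0.21, 2.38], [-0.96, 4.11], [0.2, 2.71], [-2.98, 2.98]. Speed limits (rad/s): [2.39, 2.39, 3.14, 3.14, 3.14, 3.14].

INTERFACE

Orientations are given as a unit quaternion [w, x, y, z].
In Python, from station import sensors, optics, manip gives the robot as it stands. The module is installed in compiled form; this text tells all that it offers.
- The arm moves only by the tool carry_out, never from a script. Its argument "targets" is a list of rows, each a list of 3 entries, a list of its own where there are three numbers: the shift along the tool's x, y, z normalised to -1 to 1, where 1 is 2.5 cm, then the turn, a rotation vector about the tool's x, y, z normalised to -1 to 1, where 1 is 0.1 rad, then the opening, from 0 (shut) to 1 (fully open). A call has 1 to 10 rows; each row shifts and turns the pose as measured when the row begins, along the tool's axes as they then stand; what a row does not reach is not made up. A row lasts 1/10 s, in which the tool goes at most 50 mm and 8.59 degrees, less where a joint would pass 70% of its speed; a pose out of reach is approached as far as the arm can. A call with a number of a shift or a turn outside -1 to 1 is refused whole. A call with a gripper value outside its range is refused whole. The fingers move at their own pace and stop on an object; "newtons" is the grip in N (left out, the last holds). Time passes only in rows, so rows that do not move let the fingers close. It gives the time, the measured TCP pose, the force and the opening at its end, in the units of the state.
- sensors.get_state(): the state, without advancing time (a new reading comes with each control period).
- optics.capture(name): name is "scene" or "top" or "wrist"; returns a dict with "pixels" (480x640x3 uint8, red, green, blue), "mtx" (3x3 intrinsics, pixels), "origin" and "orientation" of the camera in the world. Camera axes: x right, y down, z forward; pixel columns grow to the right and rows downward; lengths in m; the calibration is good to about 2 mm. A picture is of the moment at which its call begins. There is no depth.
- manip.sign_off(): hands the job in, once; it reports no verdict.
The state is a dict: "clock": time; "qpos": joint angles; "joint_velocities": joint speeds; "tau": joint torques, N m; "tool_pos": TCP position; "ee_rot": TCP orientation; "wrist_force": force on the tool from outside, world axes, zero at the start; "wrist_torque": the same for the moment, N m; "gripper_width": opening from 0.0 (shut) to 1.0 (fully open).
Only numpy, scipy, OpenCV 4.12 (cv2) and the standard library are available. Lean on these libraries where they do the work, as an engineer would, in place of code of your own. Each camera call takes 0.05 s, during which the arm holds its last target.

## Working session

There is one attempt and no reset: what is moved stays moved. The work goes in short steps, Python scripts to look and compute and a tool call to move; the robot and the scene stay as the last step left them, time stands still between calls to the robot, and variables do not carry over. Pictures are saved under pics/ and viewed, and the job is handed in when it is done.

Besides the shell and the picture viewer there is one more tool, called after "Call:" in YAML: its name, and indented under it one key for each argument. carry_out: Moves the arm, as the interface text tells. Scaled input: -1 to 1 covers 2.5 cm each way for a shift and 0.1 rad each way for a turn. Its arguments: {"type":"object","properties":{"targets":{"type":"array","items":{"type":"array"}},"newtons":{"type":"number"}},"required":["targets"]}

```bash
ls; mkdir -p pics
python3 - <<'E'
from station import sensors, optics
import cv2,pickle
s=sensors.get_state();print(s)
for n in("scene","top"):
    c=optics.capture(n);cv2.imwrite(f"pics/{n}0.png",c["pixels"][...,::-1]);pickle.dump(c,open(f"pics/{n}0.pkl","wb"))
    print(n,c["mtx"].round(1).tolist(),c["origin"],c["orientation"])
E
```

```text
pics
{'clock': 0.0, 'qpos': array([-1.43708417e+00,  3.59547021e-01,  1.51140386e+00,  7.23412149e-06,
        1.27252427e+00, -1.15127936e-01]), 'joint_velocities': array([-5.63652937e-05, -6.41140754e-04,  1.44446994e-03, -1.47436311e-04,
       -6.00514146e-05, -1.66769922e-03]), 'tau': array([-5.72341887e-04, -5.27622092e+01, -2.78619844e+01, -5.56496489e-04,
        1.28775203e-02, -3.94511721e-05]), 'tool_pos': array([ 0.14765664, -0.58085433,  0.23043945]), 'ee_rot': array([-9.41242045e-04,  9.92269499e-01,  1.24098170e-01, -5.28987725e-06]), 'wrist_force': array([ 0.00611157,  0.76155908, -1.23454459]), 'wrist_torque': array([ 0.0639011 , -0.01452835, -0.01961393]), 'gripper_width': 0.9988540044148032}
scene [[507.9, 0.0, 321.1], [0.0, 507.9, 240.9], [0.0, 0.0, 1.0]] [ 0.84550523 -0.43536034  1.02178812] [-0.24438989  0.92390355  0.283681   -0.07874583]
top [[461.1, 0.0, 320.2], [0.0, 461.1, 242.6], [0.0, 0.0, 1.0]] [ 0.40865113 -0.0024911   1.02918429] [-0.04024794  0.70716465 -0.70371013  0.05559066]
```

View pics/scene0.png

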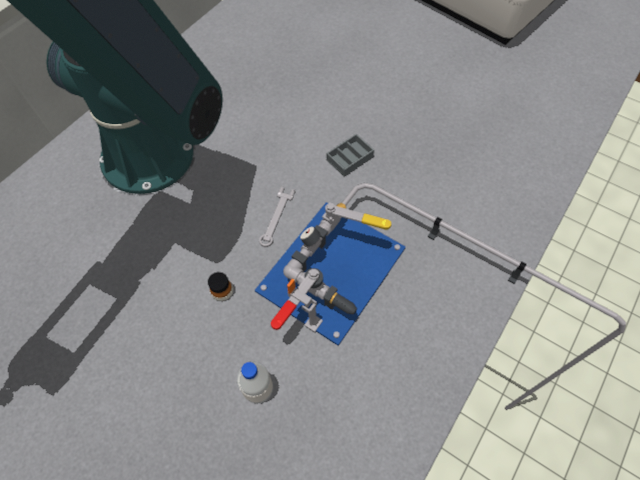

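View pics/top0.png

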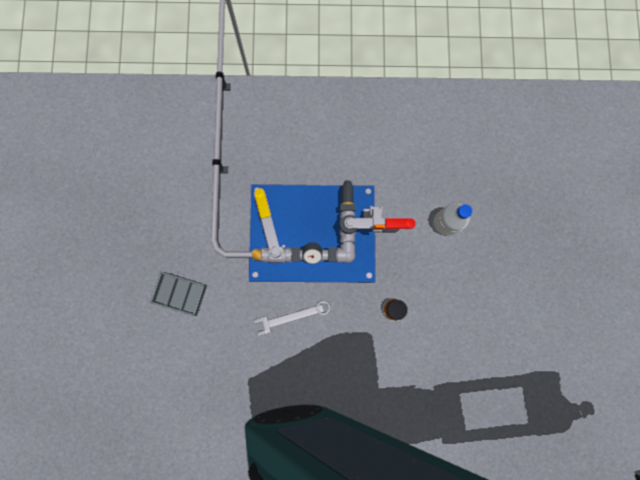

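The top view shows the plate at px (249–375, 185–282), the yellow sleeve at about (264,203), the red sleeve at (402,224), the stems at (277,252) and (349,224), and the catch at about (377,220). Next I'll measure these.

```bash
cat > h.py <<'E'
import cv2,pickle,numpy as np
from scipy.spatial.transform import Rotation as R
def Rq(q): return R.from_quat([q[1],q[2],q[3],q[0]]).as_matrix()
def ray(c,uv):
    d=np.array([(uv[0]-c["mtx"][0,2])/c["mtx"][0,0],(uv[1]-c["mtx"][1,2])/c["mtx"][1,1],1])
    d=Rq(c["orientation"])@d; return np.array(c["origin"]),d/np.linalg.norm(d)
def onz(c,uv,z):
    o,d=ray(c,uv); return o+d*(z-o[2])/d[2]
def tri(c1,u1,c2,u2):
    A=[];b=[]
    for c,u in((c1,u1),(c2,u2)):
        o,d=ray(c,u);P=np.eye(3)-np.outer(d,d);A.append(P);b.append(P@o)
    return np.linalg.lstsq(np.vstack(A),np.hstack(b),rcond=None)[0]
def proj(c,p):
    v=c["mtx"]@(Rq(c["orientation"]).T@(np.array(p)-c["origin"]));return v[:2]/v[2]
def mask(c,lo,hi,s=100,v=70):
    h=cv2.cvtColor(c["pixels"],cv2.COLOR_RGB2HSV)
    return cv2.inRange(h,(lo,s,v),(hi,255,255))
def blobs(m,amin=15):
    n,l,st,ce=cv2.connectedComponentsWithStats(m)
    return sorted([(int(st[i,4]),ce[i].round(1).tolist(),st[i,:4].tolist()) for i in range(1,n) if st[i,4]>=amin],reverse=True)
E
python3 - <<'E'
from h import *
C={n:pickle.load(open(f"pics/{n}0.pkl","rb")) for n in("scene","top")}
for n,c in C.items():
    print(n)
    for nm,a in dict(yel=(22,32),org=(8,18),red=(0,5),blue=(105,120)).items():
        print(nm,blobs(mask(c,*a))[:4])
    b=mask(c,105,120);b=cv2.morphologyEx(b,cv2.MORPH_CLOSE,np.ones((3,3)))
    ct=max(cv2.findContours(b,0,2)[0],key=cv2.contourArea)
    r=cv2.minAreaRect(ct);bx=cv2.approxPolyDP(cv2.convexHull(ct),6,True)[:,0]
    print(r,bx.tolist());
    P=np.array([onz(c,p,.01) for p in bx]);print(P.round(4).tolist())
E
python3 - <<'E'
import cv2
a=cv2.imread('pics/top0.png')[170:295,235:425];cv2.imwrite('pics/t0z.png',cv2.resize(a,None,fx=4,fy=4,interpolation=2))
a=cv2.imread('pics/scene0.png')[180:350,245:415];cv2.imwrite('pics/s0z.png',cv2.resize(a,None,fx=3.5,fy=3.5,interpolation=2))
E
```

```text
scene
yel [(285, [376.1, 221.2], [362, 214, 29, 16])]
org [(104, [221.7, 292.2], [210, 282, 21, 16]), (80, [291.0, 285.8], [288, 279, 7, 15]), (22, [638.0, 77.8], [636, 73, 4, 9])]
red [(334, [282.2, 315.1], [271, 301, 25, 29])]
blue [(6041, [351.2, 271.0], [305, 218, 100, 127]), (1128, [278.9, 277.2], [255, 233, 49, 75]), (215, [248.9, 370.1], [241, 362, 16, 17]), (195, [300.3, 313.2], [292, 302, 17, 22])]
((340.98309326171875, 275.3692626953125), (74.02152252197266, 119.9469985961914), 34.6241569519043) [[344, 218], [404, 248], [337, 344], [316, 331], [305, 271]]
[[0.5242, 0.1203, 0.01], [0.6811, 0.1289, 0.01], [0.6789, -0.1447, 0.01], [0.6273, -0.1459, 0.01], [0.5281, -0.0448, 0.01]]
top
yel [(299, [261.8, 203.5], [255, 189, 16, 30])]
org [(46, [379.0, 226.3], [373, 224, 12, 5]), (42, [386.8, 308.2], [384, 299, 10, 20])]
red [(274, [399.2, 223.3], [385, 219, 30, 10])]
blue [(4921, [299.1, 215.5], [250, 184, 92, 68]), (3153, [322.4, 266.0], [249, 229, 127, 54]), (522, [362.4, 199.3], [353, 186, 22, 32]), (176, [464.5, 210.8], [457, 204, 16, 14])]
((295.5, 217.5), (67.0, 91.0), 90.0) [[251, 185], [341, 186], [339, 247], [250, 251]]
[[0.6784, 0.1326, 0.01], [0.678, -0.0713, 0.01], [0.5382, -0.0664, 0.01], [0.5281, 0.1312, 0.01]]
```

View pics/t0z.png

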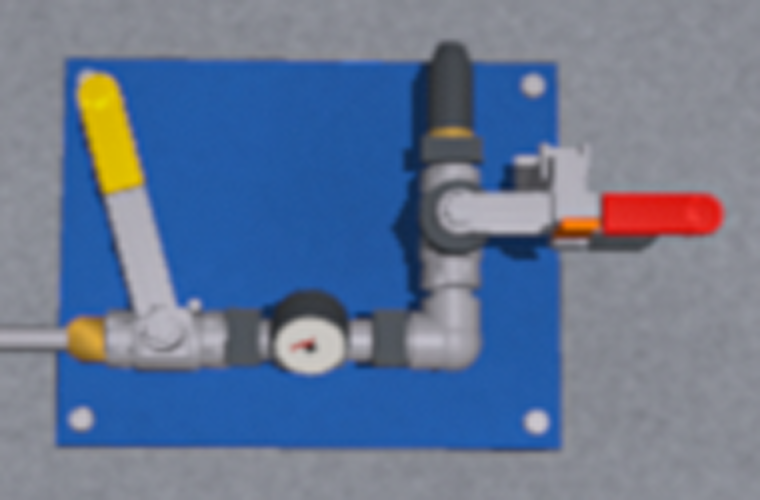

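View pics/s0z.png

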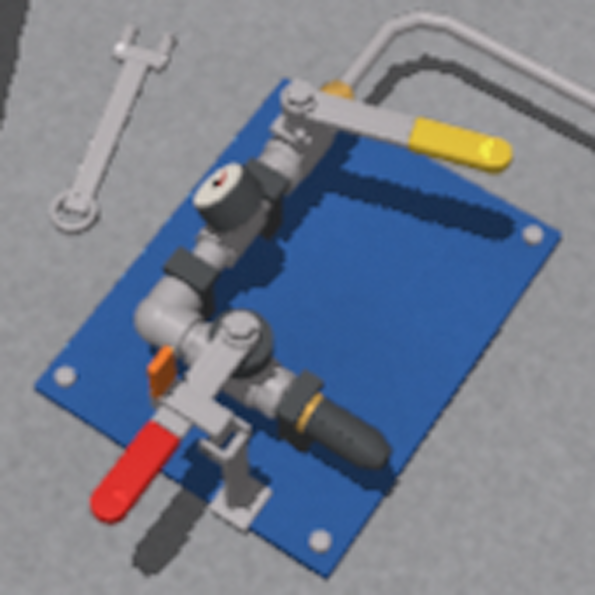

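Run:
```python
from h import *
C={n:pickle.load(open(f"pics/{n}0.pkl","rb")) for n in("scene","top")}
S,T=C["scene"],C["top"]
z=lambda x,y:(x/4+235-.4,y/4+170-.4)
w=lambda x,y:(x/3.5+245-.4,y/3.5+180-.4)
print("plate T",[onz(T,z(*p),.01).round(4).tolist() for p in((66,58),(556,63),(560,448),(57,445))])
print("plate S",[onz(S,w(*p),.01).round(4).tolist() for p in((287,80),(561,237),(326,577),(36,387))])
prs=dict(ystem=((168,330),(300,97)),vstem=((456,210),(240,330)),ytip=((97,88),(495,153)),rtip=((705,214),(110,502)),
  yslv=((109,134),(461,142)),rslv=((662,214),(136,473)),tab=((575,226),(160,372)))
for k,(a,b) in prs.items():
    p=tri(T,z(*a),S,w(*b));print(k,p.round(4),(proj(T,p)-z(*a)).round(1),(proj(S,p)-w(*b)).round(1), "T@.108",onz(T,z(*a),.108).round(4),"S",onz(S,w(*b),.108).round(4))
```

```text
plate T [[0.6805, 0.1324, 0.01], [0.6802, -0.1456, 0.01], [0.4616, -0.1451, 0.01], [0.462, 0.1322, 0.01]]
plate S [[0.4656, 0.134, 0.01], [0.6819, 0.1316, 0.01], [0.6807, -0.1446, 0.01], [0.4645, -0.1439, 0.01]]
ystem [0.5163 0.0669 0.1143] [-1.1 -1.1] [-1.4  0.3] T@.108 [0.5147 0.0651 0.108 ] S [0.5161 0.0728 0.108 ]
vstem [ 0.5766 -0.0797  0.1101] [-0. -0.] [-0.1  0. ] T@.108 [ 0.5769 -0.0799  0.108 ] S [ 0.5761 -0.0787  0.108 ]
ytip [0.6374 0.1025 0.1126] [0.1 0.1] [ 0.2 -0. ] T@.108 [0.6388 0.1033 0.108 ] S [0.6361 0.105  0.108 ]
rtip [ 0.5763 -0.2052  0.1108] [-0.6 -0.5] [-0.8  0.1] T@.108 [ 0.5758 -0.2069  0.108 ] S [ 0.5766 -0.2034  0.108 ]
yslv [0.6151 0.0972 0.1113] [-0.4 -0.5] [-0.6  0.2] T@.108 [0.6149 0.0967 0.108 ] S [0.615  0.1002 0.108 ]
rslv [ 0.577  -0.1835  0.1082] [-0.7 -0.7] [-1.   0.2] T@.108 [ 0.5756 -0.185   0.108 ] S [ 0.5784 -0.182   0.108 ]
tab [ 0.5636 -0.1359  0.1388] [0.1 0.1] [ 0.1 -0. ] T@.108 [ 0.5691 -0.1404  0.108 ] S [ 0.5537 -0.1256  0.108 ]
```

Stems, tips and tab agree with the given sizes: the tab is predicted at (0.564, -0.135) and measured at (0.5636, -0.1359). The unit origin is about (0.517, -0.006) with yaw about 0, and the yellow lever is about 0.28 rad ajar. I'll shut the fingers and travel above the unit.

Call:
carry_out:
  targets:
    - [[1, -0.8, 0], [0, 0, 0], 0]
    - [[1, -0.8, 0], [0, 0, 0], 0]
    - [[1, -0.8, 0], [0, 0, 0], 0]
    - [[1, -0.8, 0], [0, 0, 0], 0]
    - [[1, -0.8, 0], [0, 0, 0], 0]
    - [[1, -0.8, 0], [0, 0, 0], 0]
    - [[1, -0.8, 0], [0, 0, 0], 0]
    - [[1, -0.8, 0], [0, 0, 0], 0]
    - [[1, -0.8, 0], [0, 0, 0], 0]
    - [[1, -0.8, 0], [0, 0, 0], 0]
  newtons: 40

```text
clock: 1.1
tool_pos: [0.3439, -0.3177, 0.227]
ee_rot: [-0.003, 0.993, 0.12, -0.001]
wrist_force: [1.6, -0.0, 0.2]
gripper_width: -0.0
```

Call:
carry_out:
  targets:
    - [[1, -0.8, 0], [0, 0, 0], 0]
    - [[1, -0.8, 0], [0, 0, 0], 0]
    - [[1, -0.8, 0], [0, 0, 0], 0]
    - [[1, -0.8, 0], [0, 0, 0], 0]
    - [[1, -0.8, 0], [0, 0, 0], 0]
    - [[1, -0.8, 0], [0, 0, 0], 0]
    - [[1, -0.8, 0], [0, 0, 0], 0]
    - [[1, -0.8, 0], [0, 0, 0], 0]
    - [[1, -0.8, 0], [0, 0, 0], 0]
    - [[1, -0.8, 0], [0, 0, 0], 0]

```text
clock: 2.1
tool_pos: [0.5429, -0.0502, 0.2253]
ee_rot: [-0.005, 0.993, 0.12, -0.004]
wrist_force: [1.0, -0.8, 0.1]
gripper_width: -0.001
```

Call:
carry_out:
  targets:
    - [[1, -0.8, 0], [0, 0, -0.1], 0]
    - [[1, -0.8, 0], [0, 0, -0.1], 0]
    - [[1, -0.8, 0], [0, 0, -0.1], 0]
    - [[0.8, -0.8, 0], [0, 0, -0.1], 0]
    - [[0, 0, 0], [0, 0, 0], 0]
    - [[0, 0, 0], [0, 0, 0], 0]

```text
clock: 2.7
tool_pos: [0.6173, 0.0598, 0.2225]
ee_rot: [-0.005, 0.99, 0.143, -0.005]
wrist_force: [-0.7, 0.1, -0.1]
gripper_width: -0.002
```

```bash
cat >> h.py <<'E'
def look(*names,tag):
    from station import optics
    o={}
    for n in names:
        c=optics.capture(n);cv2.imwrite(f"pics/{n}{tag}.png",c["pixels"][...,::-1]);pickle.dump(c,open(f"pics/{n}{tag}.pkl","wb"));o[n]=c
    return o
def st():
    from station import sensors
    s=sensors.get_state();M=Rq(s["ee_rot"])
    print("t",round(s["clock"],2),"tcp",s["tool_pos"].round(4),"yaw",round(float(np.arctan2(M[1,0],M[0,0])),4),"zax",M[:,2].round(3),"F",s["wrist_force"].round(1),"T",s["wrist_torque"].round(2),"g",round(s["gripper_width"],3))
    return s,M
def steps(target,yaw=None,zt=None):
    s,M=st();d=M.T@(np.array(target)-s["tool_pos"]);print("tool shift units",(d/.025).round(2))
    if yaw is not None: print("turn z units",round((-(yaw-np.arctan2(M[1,0],M[0,0])))/.1,2))
    # tilt to vertical
    ax=np.cross(M[:,2],[0,0,-1.]);print("tilt fix units",((M.T@ax)/.1).round(2))
E
python3 - <<'E'
from h import *
steps((.615,.055,.23),.276)
look("wrist","scene",tag="1")
E
```

```text
t 2.7 tcp [0.6173 0.0598 0.2225] yaw 0.288 zax [-0.012  0.009 -1.   ] F [-0.7  0.1 -0.1] T [ 0.   -0.03  0.02] g -0.002
tool shift units [-0.15  0.16 -0.3 ]
turn z units 0.12
tilt fix units [-0.12  0.09 -0.  ]
```

View pics/wrist1.png

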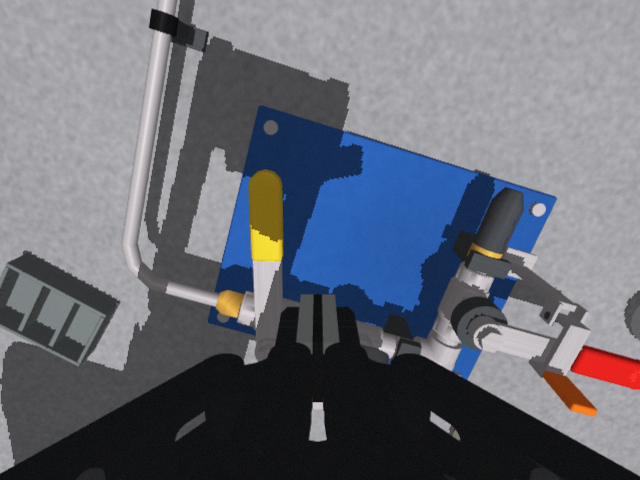

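The closed fingers are to the right of the yellow lever (sleeve at about px (266,215), fingertips at (318,300)), with free space below them. Going down beside the lever.

Call:
carry_out:
  targets:
    - [[0.1, 0.4, 0.9], [-0.1, 0.1, 0], 0]
    - [[0, 0, 0.9], [0, 0, 0], 0]
    - [[0, 0, 0.9], [0, 0, 0], 0]
    - [[0, 0, 0.9], [0, 0, 0], 0]
    - [[0, 0, 0.9], [0, 0, 0], 0]
    - [[0, 0, 0.8], [0, 0, 0], 0]
    - [[0, 0, 0], [0, 0, 0], 0]

```text
clock: 3.5
tool_pos: [0.6195, 0.0416, 0.0883]
ee_rot: [0.0, 0.99, 0.138, 0.001]
wrist_force: [-0.9, 0.9, 0.6]
gripper_width: -0.001
```

Run:
```python
from h import *
steps((.6098+.272*.025,.0947-.962*.025,.087),.276)
look("top","scene",tag="2")
```

```text
t 3.5 tcp [0.6195 0.0416 0.0883] yaw 0.2768 zax [ 0.003  0.    -1.   ] F [-0.9  0.9  0.6] T [0.02 0.05 0.01] g -0.001
tool shift units [ 0.2  -1.15  0.05]
turn z units 0.01
tilt fix units [ 0.   -0.03 -0.  ]
```

View pics/scene2.png

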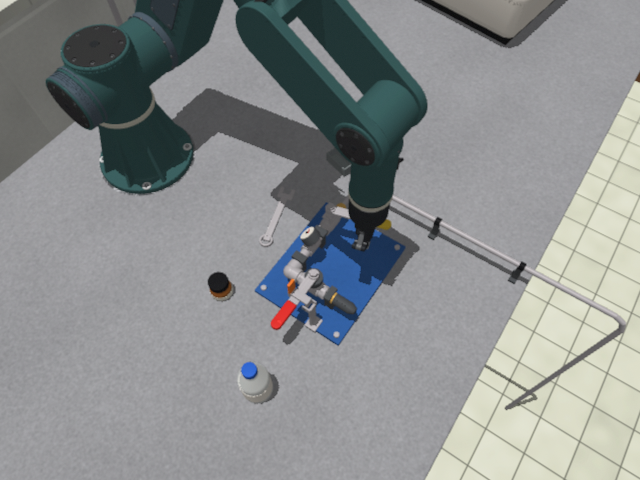

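Call:
carry_out:
  targets:
    - [[0.2, -0.6, 0], [0, 0, 0], 0]
    - [[0, -0.5, 0], [0, 0, 0], 0]
    - [[0.08, -0.4, 0], [0, 0, -1], 0]
    - [[0.08, -0.4, 0], [0, 0, -1], 0]
    - [[0.08, -0.4, 0], [0, 0, -1], 0]
    - [[0.08, -0.4, 0], [0, 0, -1], 0]
    - [[0.08, -0.4, 0], [0, 0, -1], 0]

```text
clock: 4.3
tool_pos: [0.6093, 0.1236, 0.0991]
ee_rot: [0.006, 0.922, 0.388, 0.01]
wrist_force: [1.3, -1.8, -2.1]
gripper_width: -0.001
```

```bash
cat >> h.py <<'E'
ST=np.array([.5155,.068])
def arc(p=.025,r=.098):
    s,M=st();yaw=np.arctan2(M[1,0],M[0,0]);v=s["tool_pos"][:2]-ST
    rad=v@[np.cos(yaw),np.sin(yaw)];per=v@[np.sin(yaw),-np.cos(yaw)]
    print("radial",round(rad,4),"perp",round(per,4))
E
python3 - <<'E'
from h import *
arc()
c=look("top","wrist","scene",tag="3")
for n in("top","scene"):print(blobs(mask(c[n],22,32)))
E
```

```text
t 4.3 tcp [0.6093 0.1236 0.0991] yaw 0.7966 zax [ 0.022 -0.003 -1.   ] F [ 1.3 -1.8 -2.1] T [-0.41 -0.12 -0.01] g -0.001
radial 0.1053 perp 0.0282
[]
[(116, [368.5, 202.2], [362, 197, 13, 12])]
```

View pics/wrist3.png

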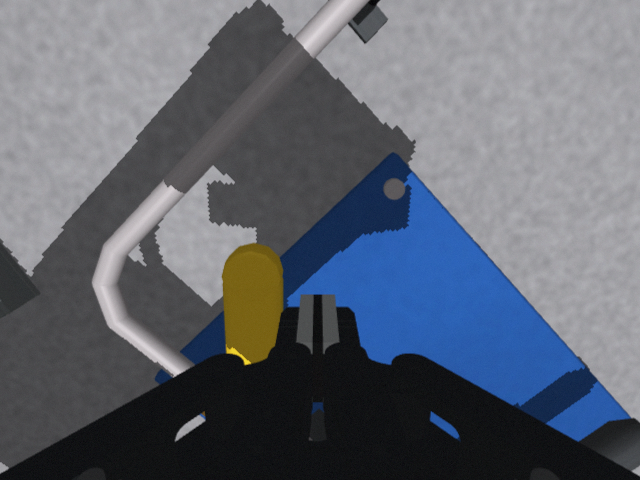

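The lever is following the fingers (sleeve at px (250,300), fingers at (318,310)), but the tool has climbed 11 mm. I'll lower it and carry on.

Call:
carry_out:
  targets:
    - [[-0.2, 0, 0.5], [0.18, -0.13, 0], 0]
    - [[0.06, -0.4, 0.1], [0, 0, -1], 0]
    - [[0.06, -0.4, 0.1], [0, 0, -1], 0]
    - [[0.06, -0.4, 0.1], [0, 0, -1], 0]

```text
clock: 4.85
tool_pos: [0.5898, 0.1411, 0.0791]
ee_rot: [0.001, 0.855, 0.518, 0.003]
wrist_force: [1.8, -1.2, 1.8]
gripper_width: 0.001
```

Run:
```python
from h import *
arc();steps((.5155+.025,.068+.098,.087),1.571)
```

```text
t 4.85 tcp [0.5898 0.1411 0.0791] yaw 1.0899 zax [ 0.005  0.001 -1.   ] F [ 1.8 -1.2  1.8] T [-0.09 -0.3  -0.01] g 0.001
radial 0.0991 perp 0.0321
t 4.85 tcp [0.5898 0.1411 0.0791] yaw 1.0899 zax [ 0.005  0.001 -1.   ] F [ 1.8 -1.2  1.8] T [-0.09 -0.3  -0.01] g 0.001
tool shift units [-0.03 -2.21 -0.32]
turn z units -4.81
tilt fix units [ 0.04 -0.04  0.  ]
```

Call:
carry_out:
  targets:
    - [[0.06, -0.45, -0.2], [0, 0, -1], 0]
    - [[0.06, -0.45, 0], [0, 0, -1], 0]
    - [[0.06, -0.45, 0], [0, 0, -1], 0]
    - [[0.06, -0.4, 0], [0, 0, -1], 0]

```text
clock: 5.25
tool_pos: [0.556, 0.1607, 0.0828]
ee_rot: [0.003, 0.733, 0.68, 0.006]
wrist_force: [3.3, 1.7, 0.1]
gripper_width: 0.001
```

Run:
```python
from h import *
arc();steps((.5155+.025,.068+.098,.087),1.571)
look("wrist",tag="4")
```

```text
t 5.25 tcp [0.556  0.1607 0.0828] yaw 1.4947 zax [ 0.012  0.004 -1.   ] F [3.3 1.7 0.1] T [ 0.25 -0.45 -0.05] g 0.001
radial 0.0955 perp 0.0334
t 5.25 tcp [0.556  0.1607 0.0828] yaw 1.4947 zax [ 0.012  0.004 -1.   ] F [3.3 1.7 0.1] T [ 0.25 -0.45 -0.05] g 0.001
tool shift units [ 0.17 -0.63 -0.18]
turn z units -0.76
tilt fix units [ 0.12 -0.05 -0.  ]
```

View pics/wrist4.png

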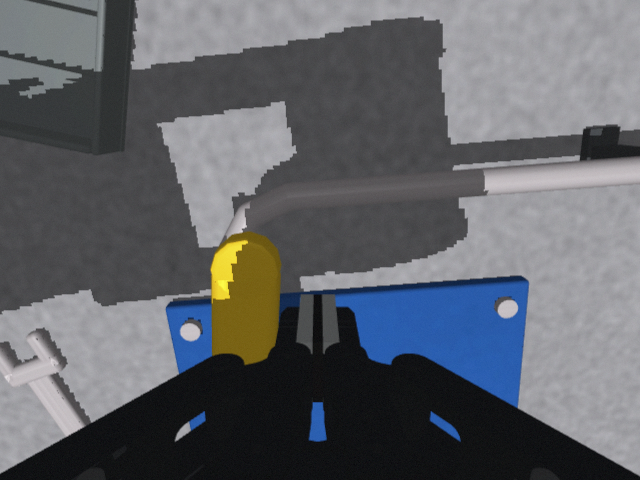

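Call:
carry_out:
  targets:
    - [[0.1, -0.4, -0.1], [0.1, 0, -0.8], 0]
    - [[0, -0.3, 0], [0, 0, 0], 0]
    - [[0, -0.3, 0], [0, 0, 0], 0]

```text
clock: 5.6
tool_pos: [0.5417, 0.1641, 0.0857]
ee_rot: [0.005, 0.707, 0.707, 0.01]
wrist_force: [23.2, 0.0, -17.9]
gripper_width: -0.001
```

Call:
carry_out:
  targets:
    - [[0, -0.4, 0], [0, 0, 0], 0]
    - [[0, -0.4, 0], [0, 0, 0], 0]

```text
clock: 5.8
tool_pos: [0.5424, 0.1641, 0.0874]
ee_rot: [0.017, 0.711, 0.703, 0.024]
wrist_force: [21.3, -1.7, -15.3]
gripper_width: 0.001
```

The force rose to 23 N with no more travel, so the lever is on its stop. I'll back off, rise and check.

Call:
carry_out:
  targets:
    - [[0, 0.8, 0], [0.3, 0, 0], 0]
    - [[0, 0.8, -0.5], [0, 0, 0], 0]
    - [[0, 0.5, -1], [0, 0, 0], 0]
    - [[0, 0, -1], [0, 0, 0], 0]
    - [[0, 0, -1], [0, 0, 0], 0]
    - [[0, 0, -1], [0, 0, 0], 0]
    - [[0, 0, 0], [0, 0, 0], 0]

```text
clock: 6.5
tool_pos: [0.594, 0.1571, 0.2006]
ee_rot: [0.004, 0.724, 0.689, 0.009]
wrist_force: [1.0, 0.0, 0.3]
gripper_width: 0.001
```

Run:
```python
from h import *
steps((.53,-.136,.2),1.571)
c=look("top","wrist","scene",tag="5")
for n in("top","scene"):
    m=mask(c[n],22,32);print(blobs(m))
```

```text
t 6.5 tcp [0.594  0.1571 0.2006] yaw 1.5212 zax [ 0.019  0.008 -1.   ] F [1.  0.  0.3] T [-0.    0.03  0.05] g 0.001
tool shift units [-11.84  -1.97  -0.11]
turn z units -0.5
tilt fix units [ 0.18 -0.09  0.  ]
[(97, [233.9, 251.2], [229, 246, 10, 11])]
[(236, [355.6, 176.2], [345, 166, 21, 22])]
```

View pics/wrist5.png

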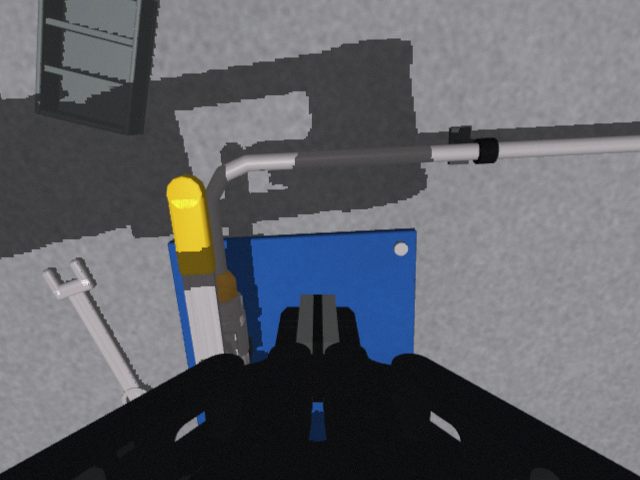

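View pics/top5.png

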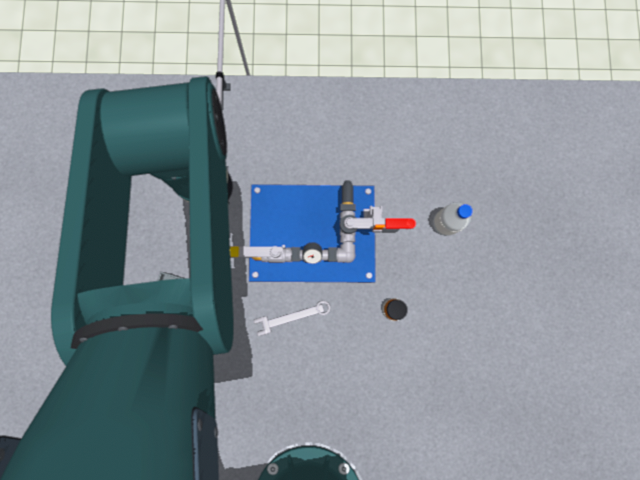

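The yellow lever now lies in line with the pipe (top view: stem (277,252), sleeve (234,251)). Next I'll travel to in front of the catch tab.

Call:
carry_out:
  targets:
    - [[-1, -0.2, 0], [0.18, -0.1, -0.5], 0]
    - [[-1, -0.2, 0], [0, 0, 0], 0]
    - [[-1, -0.2, 0], [0, 0, 0], 0]
    - [[-1, -0.2, 0], [0, 0, 0], 0]
    - [[-1, -0.2, 0], [0, 0, 0], 0]
    - [[-1, -0.2, 0], [0, 0, 0], 0]
    - [[-1, -0.2, 0], [0, 0, 0], 0]
    - [[-1, -0.2, 0], [0, 0, 0], 0]
    - [[-1, -0.2, 0], [0, 0, 0], 0]
    - [[-1, -0.2, 0], [0, 0, 0], 0]

```text
clock: 7.65
tool_pos: [0.5251, -0.0981, 0.1791]
ee_rot: [-0.015, 0.709, 0.705, -0.014]
wrist_force: [0.2, -0.1, -0.3]
gripper_width: 0.001
```

Call:
carry_out:
  targets:
    - [[-0.8, 0, 0], [0, 0, 0], 0]
    - [[-0.8, 0, 0], [0, 0, 0], 0]
    - [[0, 0, 0], [0, 0, 0], 0]

```text
clock: 7.95
tool_pos: [0.52, -0.1414, 0.1737]
ee_rot: [-0.019, 0.712, 0.702, -0.016]
wrist_force: [1.2, 1.0, 0.4]
gripper_width: 0.0
```

Run:
```python
from h import *
steps((.525,-.136,.141),1.571)
c=look("top","wrist","scene",tag="6")
m=mask(c["top"],22,32);print(blobs(m))
T=c["top"]; p=blobs(m)[0][1]; print("yslv",onz(T,p,.108))
```

```text
t 7.95 tcp [ 0.52   -0.1414  0.1737] yaw 1.5573 zax [-0.05   0.005 -0.999] F [1.2 1.  0.4] T [ 0.06 -0.   -0.01] g 0.0
tool shift units [0.21 0.26 1.3 ]
turn z units -0.14
tilt fix units [-0.5  -0.04  0.  ]
[(326, [223.5, 251.0], [208, 246, 31, 11])]
yslv [0.51627881 0.17128074 0.108     ]
```

View pics/wrist6.png

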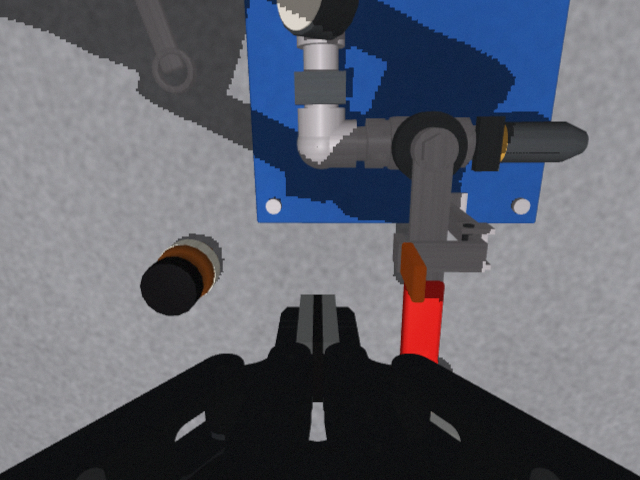

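View pics/top6.png

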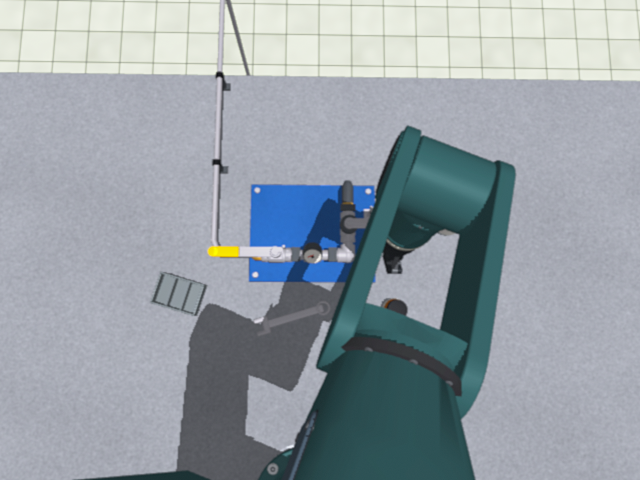

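Yellow lever angle measures about 1.56 rad, which is open. The wrist view shows the tab at px (413,272) to the right of (+x from) the fingertips at (318,300). Going down to tab height, with a tilt fix.

Call:
carry_out:
  targets:
    - [[0.2, 0.1, 0.6], [-0.5, 0, -0.1], 0]
    - [[0, 0, 0.6], [0, 0, 0], 0]
    - [[0, 0, 0], [0, 0, 0], 0]

```text
clock: 8.4
tool_pos: [0.5218, -0.1303, 0.1427]
ee_rot: [-0.002, 0.707, 0.707, 0.003]
wrist_force: [-0.8, 0.6, 0.3]
gripper_width: 0.005
```

Run:
```python
from h import *
steps((.5456,-.136,.141),1.571)
c=look("wrist","scene",tag="7")
a=cv2.imread('pics/scene7.png')[180:350,245:415];cv2.imwrite('pics/s7z.png',cv2.resize(a,None,fx=3.5,fy=3.5,interpolation=2))
```

```text
t 8.4 tcp [ 0.5218 -0.1303  0.1427] yaw 1.5714 zax [ 0.001  0.007 -1.   ] F [-0.8  0.6  0.3] T [ 0.   -0.04 -0.01] g 0.005
tool shift units [-0.23  0.95  0.07]
turn z units 0.0
tilt fix units [ 0.01 -0.07 -0.  ]
```

View pics/s7z.png

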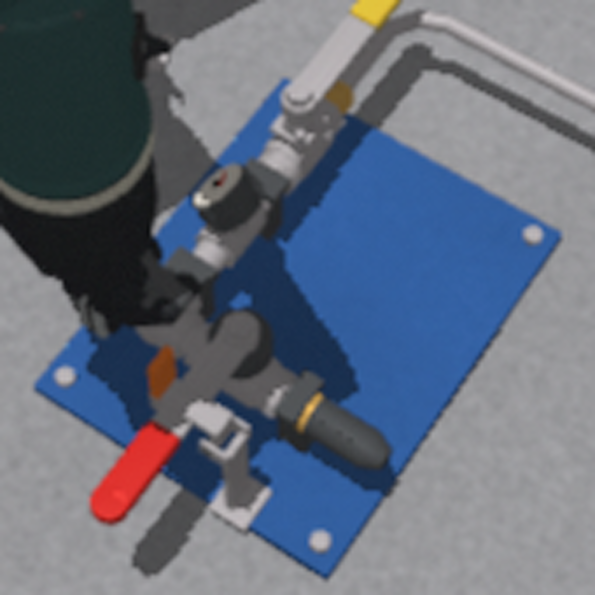

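Call:
carry_out:
  targets:
    - [[-0.2, 0.5, 0], [0, 0, 0], 0]
    - [[0, 0.45, 0], [0, 0, 0], 0]
    - [[0, 0.58, -0.4], [0, 0, 0], 0]
    - [[0, 0.67, -0.2], [0, 0, 0], 0]
    - [[0, 0, 0], [0, 0, 0], 0]

```text
clock: 9.0
tool_pos: [0.5853, -0.1366, 0.163]
ee_rot: [0.001, 0.707, 0.708, 0.004]
wrist_force: [0.4, -0.0, -0.1]
gripper_width: -0.003
```

Run:
```python
from h import *
steps((.5769,-.136,.1561),1.571)
c=look("wrist","scene",tag="8")
a=cv2.imread('pics/scene8.png')[180:350,245:415];a=cv2.resize(a,None,fx=3,fy=3,interpolation=2)
b=cv2.imread('pics/wrist8.png')[130:470,250:530];b=cv2.resize(b,(280*510//340,510))
cv2.imwrite('pics/c8.png',np.hstack([a[:,-380:] if 0 else a[:, :380],b]))
```

```text
t 9.0 tcp [ 0.5853 -0.1366  0.163 ] yaw 1.5721 zax [ 0.008  0.004 -1.   ] F [ 0.4 -0.  -0.1] T [ 0.01 -0.01 -0.03] g -0.003
tool shift units [ 0.02 -0.34  0.27]
turn z units 0.01
tilt fix units [ 0.08 -0.04 -0.  ]
```

View pics/c8.png

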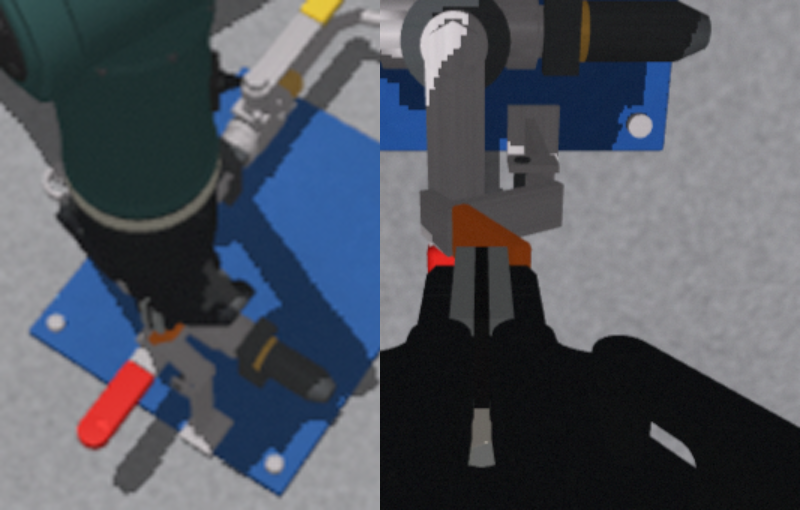

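The catch is part-way over (tab leaning under the fingertips). The moves overshoot a little, so I'll continue with smaller ones, going over and down.

Call:
carry_out:
  targets:
    - [[0, 0.3, 0.3], [0, 0, 0], 0]
    - [[0, 0.55, 0.2], [0, 0, 0], 0]
    - [[0, 0, 0], [0, 0, 0], 0]

```text
clock: 9.4
tool_pos: [0.6079, -0.1373, 0.1559]
ee_rot: [0.005, 0.707, 0.707, 0.006]
wrist_force: [-0.6, 0.3, 0.5]
gripper_width: -0.001
```

Run:
```python
from h import *
steps((.6257,-.136,.1409),1.571)
c=look("wrist","scene",tag="9")
a=cv2.imread('pics/scene9.png')[180:350,245:415];a=cv2.resize(a,None,fx=3,fy=3,interpolation=2)
b=cv2.imread('pics/wrist9.png')[130:470,250:530];b=cv2.resize(b,(280*510//340,510))
cv2.imwrite('pics/c9.png',np.hstack([a[:, :380],b]))
```

```text
t 9.4 tcp [ 0.6079 -0.1373  0.1559] yaw 1.5714 zax [ 0.015  0.002 -1.   ] F [-0.6  0.3  0.5] T [ 0.02 -0.03 -0.04] g -0.001
tool shift units [0.05 0.7  0.61]
turn z units 0.0
tilt fix units [ 0.15 -0.02 -0.  ]
```

View pics/c9.png

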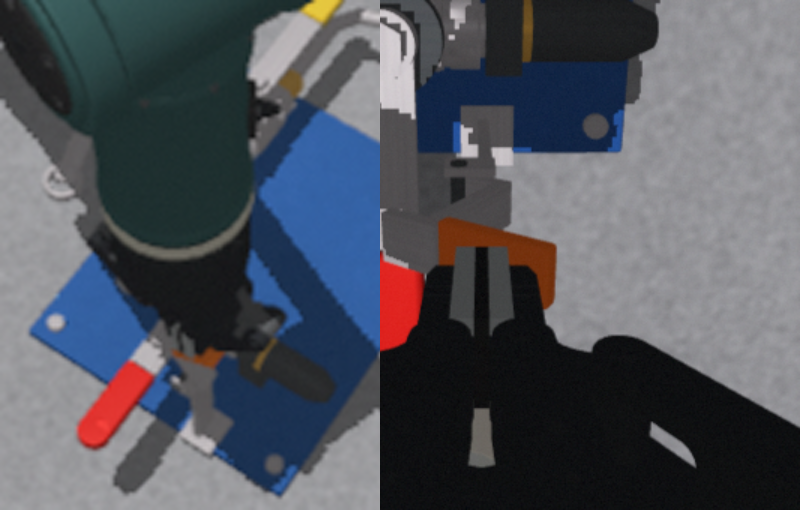

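Call:
carry_out:
  targets:
    - [[0, 0.4, 0.2], [0.1, 0, 0], 0]
    - [[0, 0.3, 0.3], [0, 0, 0], 0]
    - [[0, 0.15, 0.3], [0, 0, 0], 0]
    - [[0, 0, 0], [0, 0, 0], 0]

```text
clock: 9.9
tool_pos: [0.6334, -0.1376, 0.1372]
ee_rot: [0.004, 0.707, 0.707, 0.005]
wrist_force: [0.5, -0.7, 0.3]
gripper_width: 0.004
```

Call:
carry_out:
  targets:
    - [[0, 0, 0.25], [0, 0, 0], 0]
    - [[0, 0, 0.2], [0, 0, 0], 0]
    - [[0, 0, 0], [0, 0, 0], 0]

```text
clock: 10.2
tool_pos: [0.6353, -0.1377, 0.1364]
ee_rot: [0.006, 0.707, 0.707, 0.006]
wrist_force: [0.4, -0.2, -1.5]
gripper_width: 0.0
```

Call:
carry_out:
  targets:
    - [[0, 0.2, 0.3], [0, 0, 0], 0]
    - [[0, 0, 0.4], [0, 0, 0], 0]

```text
clock: 10.4
tool_pos: [0.6389, -0.1384, 0.1325]
ee_rot: [0.007, 0.707, 0.707, 0.005]
wrist_force: [-26.4, 8.9, 95.7]
gripper_width: 0.001
```

Run:
```python
from h import *
steps((.577,-.178,.2),1.571)
c=look("wrist","scene",tag="10")
a=cv2.imread('pics/scene10.png')[180:350,245:415];a=cv2.resize(a,None,fx=3,fy=3,interpolation=2)
b=cv2.imread('pics/wrist10.png')[130:470,250:530];b=cv2.resize(b,(280*510//340,510))
cv2.imwrite('pics/c10.png',np.hstack([a[:, :380],b]))
```

```text
t 10.4 tcp [ 0.6389 -0.1384  0.1325] yaw 1.5707 zax [ 0.017 -0.003 -1.   ] F [-26.4   8.9  95.7] T [1.65 4.59 0.02] g 0.001
tool shift units [-1.59 -2.43 -2.74]
turn z units -0.0
tilt fix units [0.17 0.03 0.  ]
```

View pics/c10.png

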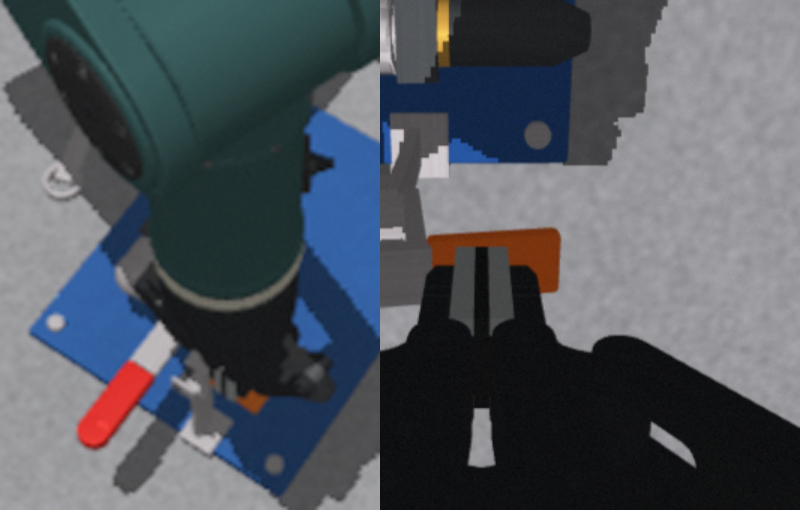

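The catch is hard on its stop. That press reached 96 N, more than I wanted, so I'm releasing upwards at once.

Call:
carry_out:
  targets:
    - [[0, 0, -0.5], [0, 0, 0], 0]
    - [[0, 0, -0.8], [0.1, 0, 0], 0]
    - [[0, 0, -0.8], [0, 0, 0], 0.6]
    - [[-0.5, -0.8, -0.3], [0, 0, 0], 0.6]
    - [[-0.5, -0.8, 0], [0, 0, 0], 0.6]
    - [[-0.4, -0.6, 0], [0, 0, 0], 0.6]
    - [[0, 0, 0], [0, 0, 0], 0.6]

```text
clock: 11.2
tool_pos: [0.5741, -0.1728, 0.1969]
ee_rot: [0.0, 0.707, 0.707, -0.002]
wrist_force: [0.5, -0.2, 0.7]
gripper_width: 0.603
```

Run:
```python
from h import *
steps((.577,-.178,.2),1.571)
c=look("wrist","scene",tag="11")
S=c["scene"];p0=(.6006,-.1347,.098)
a=cv2.imread('pics/scene11.png')[180:350,245:415];a=cv2.resize(a,None,fx=3,fy=3,interpolation=2)
b=cv2.imread('pics/wrist11.png')[50:470,200:640];b=cv2.resize(b,(440*510//420,510))
cv2.imwrite('pics/c11.png',np.hstack([a[:, :265],b]))
print("org",blobs(mask(S,8,18)),"red",blobs(mask(S,0,5)))
print(proj(S,(.6006+.046,-.1347,.1345)))
W=c["wrist"];r=blobs(mask(W,0,5,100,40));print("red wrist",r[:2],[onz(W,x[1],.110).round(4) for x in r[:1]])
o=blobs(mask(W,8,18,100,40));print("org wrist",o[:2],[onz(W,x[1],.132).round(4) for x in o[:2]])
```

```text
t 11.2 tcp [ 0.5741 -0.1728  0.1969] yaw 1.5715 zax [-0.002 -0.003 -1.   ] F [ 0.5 -0.2  0.7] T [ 0.03  0.04 -0.05] g 0.603
tool shift units [-0.21  0.12 -0.12]
turn z units 0.0
tilt fix units [-0.02  0.03 -0.  ]
org [(176, [324.2, 307.4], [314, 300, 20, 17]), (107, [221.8, 292.1], [210, 282, 21, 16]), (21, [638.0, 78.0], [636, 74, 4, 8])] red [(341, [282.4, 315.0], [271, 300, 25, 30])]
[326.87111606 309.01129324]
red wrist [(3078, [321.7, 258.9], [304, 213, 37, 95])] [array([ 0.577 , -0.1815,  0.11  ])]
org wrist [(2174, [445.1, 193.0], [410, 176, 69, 35]), (906, [124.0, 217.5], [89, 197, 53, 55])] [array([ 0.6419, -0.136 ,  0.132 ]), array([ 0.47  , -0.1494,  0.132 ])]
```

View pics/c11.png

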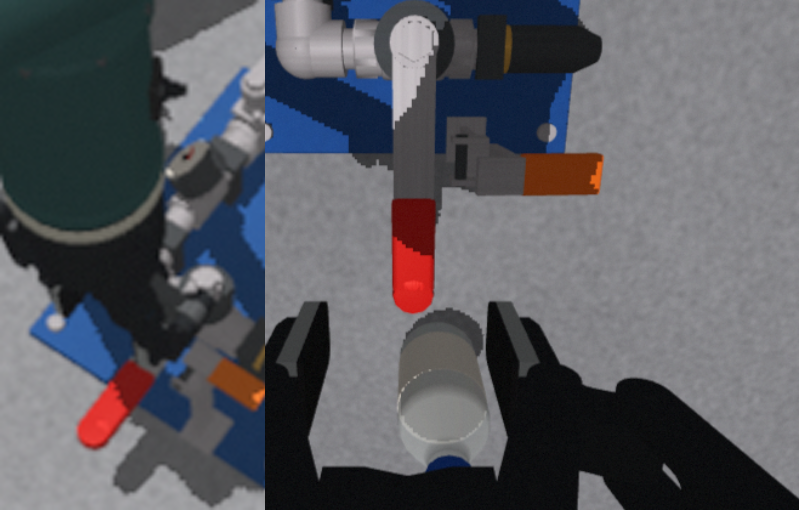

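The catch stands flipped back: tab at wrist px (445,193), giving x = 0.642, which matches the prediction for 1.65 rad. The red sleeve is at x = 0.577, centred between the jaws. Checking bottle clearance before going down.

Run:
```python
from h import *
C={n:pickle.load(open(f"pics/{n}0.pkl","rb")) for n in("scene","top")}
print("cap",tri(C["top"],(464.5,210.8),C["scene"],(248.9,370.1)).round(3))
print("jar",tri(C["top"],(397,309),C["scene"],(219,281)).round(3))
steps((.577,-.178,.086),1.571)
```

```text
cap [ 0.597 -0.308  0.136]
jar [ 0.404 -0.184  0.054]
t 11.3 tcp [ 0.576 -0.172  0.197] yaw 1.572 zax [-0.    -0.002 -1.   ] F [ 0.6  0.3 -0.6] T [-0.    0.02 -0.01] g 0.597
tool shift units [-0.23  0.04  4.44]
turn z units 0.01
tilt fix units [-0.    0.02 -0.  ]
```

Call:
carry_out:
  targets:
    - [[-0.2, 0.1, 0.8], [0, 0, 0], 0.6]
    - [[0, 0, 0.9], [0, 0, 0], 0.6]
    - [[0, 0, 0.9], [0, 0, 0], 0.6]
    - [[0, 0, 0.9], [0, 0, 0], 0.6]
    - [[0, 0, 0.7], [0, 0, 0], 0.6]
    - [[0, 0, 0], [0, 0, 0], 0.6]

```text
clock: 11.9
tool_pos: [0.5834, -0.1753, 0.0868]
ee_rot: [0.001, 0.706, 0.708, 0.0]
wrist_force: [-0.7, 0.4, -0.3]
gripper_width: 0.604
```

Run:
```python
from h import *
steps((.577,-.178,.086),1.571)
look("wrist",tag="12")
```

```text
t 11.9 tcp [ 0.5834 -0.1753  0.0868] yaw 1.5731 zax [ 0.002 -0.001 -1.   ] F [-0.7  0.4 -0.3] T [ 0.01 -0.03  0.04] g 0.604
tool shift units [-0.11 -0.26  0.03]
turn z units 0.02
tilt fix units [0.02 0.01 0.  ]
```

View pics/wrist12.png

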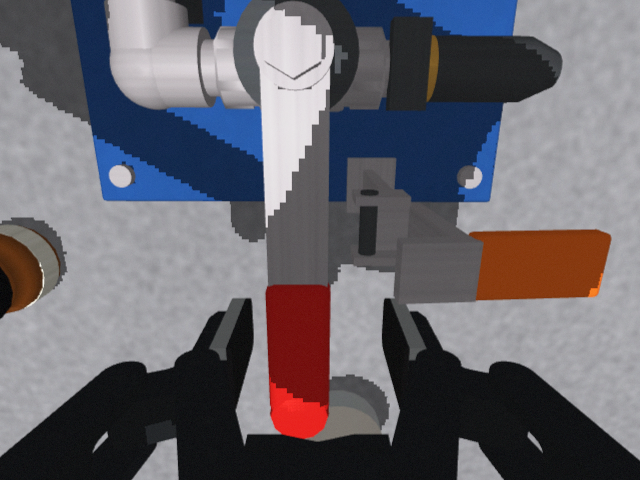

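The red sleeve (px (298,350)) sits between the pads (235 and 400). Centring, then closing.

Call:
carry_out:
  targets:
    - [[-0.1, -0.25, 0], [0, 0, 0], 0.5]
    - [[0, 0, 0], [0, 0, 0], 0.2]
    - [[0, 0, 0], [0, 0, 0], 0]
    - [[0, 0, 0], [0, 0, 0], 0]
    - [[0, 0, 0], [0, 0, 0], 0]
  newtons: 60

```text
clock: 12.45
tool_pos: [0.5767, -0.1783, 0.0899]
ee_rot: [0.002, 0.706, 0.708, 0.0]
wrist_force: [1.5, -0.5, -8.5]
gripper_width: 0.241
```

```bash
cat >> h.py <<'E'
VS=np.array([.5769,-.0797])
def rarc():
    s,M=st();yaw=np.arctan2(M[1,0],M[0,0]);v=s["tool_pos"][:2]-VS
    # outward dir = -x_t ; lever angle
    print("radius",np.linalg.norm(v).round(4),"lever angle from tcp",round(float((-np.pi/2-np.arctan2(v[1],v[0]))%(2*np.pi)),4),"from yaw",round(np.pi/2-yaw,4))
E
python3 - <<'E'
from h import *
rarc();steps((.577,-.178,.086),1.571)
look("wrist",tag="13")
E
```

```text
t 12.45 tcp [ 0.5767 -0.1783  0.0899] yaw 1.573 zax [ 0.002 -0.002 -1.   ] F [ 1.5 -0.5 -8.5] T [-0.11 -0.24 -0.22] g 0.241
radius 0.0986 lever angle from tcp 0.0018 from yaw -0.0022
t 12.45 tcp [ 0.5767 -0.1783  0.0899] yaw 1.573 zax [ 0.002 -0.002 -1.   ] F [ 1.5 -0.5 -8.5] T [-0.11 -0.24 -0.22] g 0.241
tool shift units [0.01 0.01 0.15]
turn z units 0.02
tilt fix units [ 0.02  0.02 -0.  ]
```

View pics/wrist13.png

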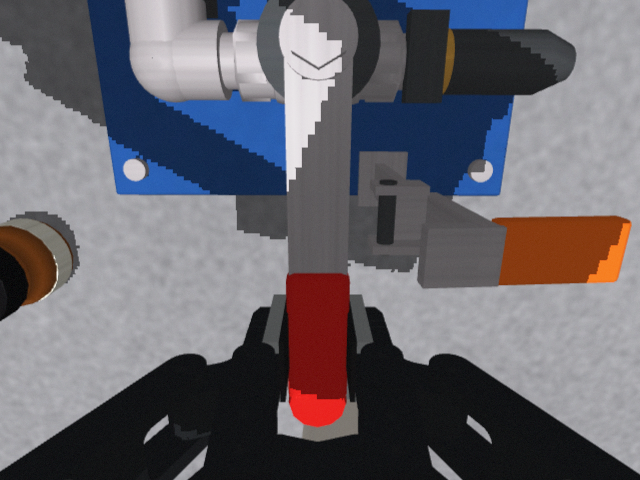

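Gripped at opening 0.24 (about 20 mm), radius 98.6 mm. Now pulling the lever along its arc.

Call:
carry_out:
  targets:
    - [[0.02, -0.4, 0], [0, 0, 1], 0]
    - [[0.02, -0.4, 0], [0, 0, 1], 0]
    - [[0.02, -0.4, 0], [0, 0, 1], 0]
    - [[0.02, -0.4, 0], [0, 0, 1], 0]

```text
clock: 12.9
tool_pos: [0.5388, -0.1707, 0.0898]
ee_rot: [0.003, 0.836, 0.549, 0.001]
wrist_force: [1.4, 1.5, -7.7]
gripper_width: 0.243
```

Run:
```python
from h import *
rarc();steps((0,0,.088))
```

```text
t 12.9 tcp [ 0.5388 -0.1707  0.0898] yaw 1.1634 zax [ 0.005 -0.003 -1.   ] F [ 1.4  1.5 -7.7] T [ 0.15 -0.13  0.34] g 0.243
radius 0.0986 lever angle from tcp 0.3965 from yaw 0.4074
t 12.9 tcp [ 0.5388 -0.1707  0.0898] yaw 1.1634 zax [ 0.005 -0.003 -1.   ] F [ 1.4  1.5 -7.7] T [ 0.15 -0.13  0.34] g 0.243
tool shift units [ -2.27 -22.49  -0.05]
tilt fix units [ 0.06  0.01 -0.  ]
```

Tracking well: radius 98.6 mm, angle 0.40.

Call:
carry_out:
  targets:
    - [[0.02, -0.4, 0], [0, 0, 1], 0]
    - [[0.02, -0.4, 0], [0, 0, 1], 0]
    - [[0.02, -0.4, 0], [0, 0, 1], 0]
    - [[0.02, -0.4, 0], [0, 0, 1], 0]
    - [[0.02, -0.4, 0], [0, 0, 1], 0]
    - [[0.02, -0.4, 0], [0, 0, 1], 0]

```text
clock: 13.5
tool_pos: [0.4939, -0.1322, 0.0898]
ee_rot: [0.004, 0.963, 0.269, 0.002]
wrist_force: [1.6, -0.6, -8.4]
gripper_width: 0.246
```

Run:
```python
from h import *
rarc();steps((VS[0]-.0986,VS[1],.089),0)
```

```text
t 13.5 tcp [ 0.4939 -0.1322  0.0898] yaw 0.5447 zax [ 0.007 -0.007 -1.   ] F [ 1.6 -0.6 -8.4] T [ 0.12 -0.07  0.48] g 0.246
radius 0.0982 lever angle from tcp 1.0071 from yaw 1.0261
t 13.5 tcp [ 0.4939 -0.1322  0.0898] yaw 0.5447 zax [ 0.007 -0.007 -1.   ] F [ 1.6 -0.6 -8.4] T [ 0.12 -0.07  0.48] g 0.246
tool shift units [ 0.55 -2.12  0.01]
turn z units 5.45
tilt fix units [ 0.1  -0.02 -0.  ]
```

Call:
carry_out:
  targets:
    - [[0.01, -0.4, 0], [0, 0, 0.95], 0]
    - [[0.01, -0.4, 0], [0, 0, 0.95], 0]
    - [[0.01, -0.4, 0], [0, 0, 0.95], 0]
    - [[0.01, -0.4, 0], [0, 0, 0.95], 0]

```text
clock: 13.9
tool_pos: [0.4806, -0.0964, 0.0898]
ee_rot: [0.006, 0.997, 0.077, 0.005]
wrist_force: [2.8, -3.0, -10.1]
gripper_width: 0.237
```

Run:
```python
from h import *
rarc();steps((VS[0]-.0986,VS[1],.089),0)
```

```text
t 13.9 tcp [ 0.4806 -0.0964  0.0898] yaw 0.1533 zax [ 0.01  -0.012 -1.   ] F [  2.8  -3.  -10.1] T [-0.22  0.01  0.36] g 0.237
radius 0.0978 lever angle from tcp 1.3989 from yaw 1.4175
t 13.9 tcp [ 0.4806 -0.0964  0.0898] yaw 0.1533 zax [ 0.01  -0.012 -1.   ] F [  2.8  -3.  -10.1] T [-0.22  0.01  0.36] g 0.237
tool shift units [ 0.01 -0.68  0.02]
turn z units 1.53
tilt fix units [ 0.13 -0.08 -0.  ]
```

Call:
carry_out:
  targets:
    - [[0, -0.4, 0], [0, 0, 0.9], 0]
    - [[0, -0.3, 0], [0, 0, 0.5], 0]

```text
clock: 14.1
tool_pos: [0.4794, -0.0808, 0.0898]
ee_rot: [0.008, 1.0, 0.004, 0.006]
wrist_force: [0.1, -13.3, -11.2]
gripper_width: 0.242
```

Call:
carry_out:
  targets:
    - [[0, -0.2, 0], [0, 0, 0.2], 0]
    - [[0, -0.2, 0], [0, 0, 0.1], 0]

```text
clock: 14.3
tool_pos: [0.4795, -0.0795, 0.0899]
ee_rot: [0.016, 1.0, -0.008, 0.006]
wrist_force: [-3.7, -33.2, -17.7]
gripper_width: 0.242
```

Run:
```python
from h import *
rarc();steps((VS[0]-.0986,VS[1],.089),0)
c=look("wrist","scene","top",tag="14")
rarc()
```

```text
t 14.3 tcp [ 0.4795 -0.0795  0.0899] yaw -0.0157 zax [ 0.011 -0.033 -0.999] F [ -3.7 -33.2 -17.7] T [-4.51  0.83 -0.04] g 0.242
radius 0.0974 lever angle from tcp 1.5728 from yaw 1.5865
t 14.3 tcp [ 0.4795 -0.0795  0.0899] yaw -0.0157 zax [ 0.011 -0.033 -0.999] F [ -3.7 -33.2 -17.7] T [-4.51  0.83 -0.04] g 0.242
tool shift units [-0.05  0.01  0.03]
turn z units -0.16
tilt fix units [ 0.33 -0.11 -0.  ]
t 14.45 tcp [ 0.4795 -0.0797  0.0898] yaw -0.0153 zax [ 0.011 -0.033 -0.999] F [ -3.3 -28.1 -14.4] T [-3.75  0.76  0.11] g 0.243
radius 0.0974 lever angle from tcp 1.5706 from yaw 1.5861
```

View pics/wrist14.png

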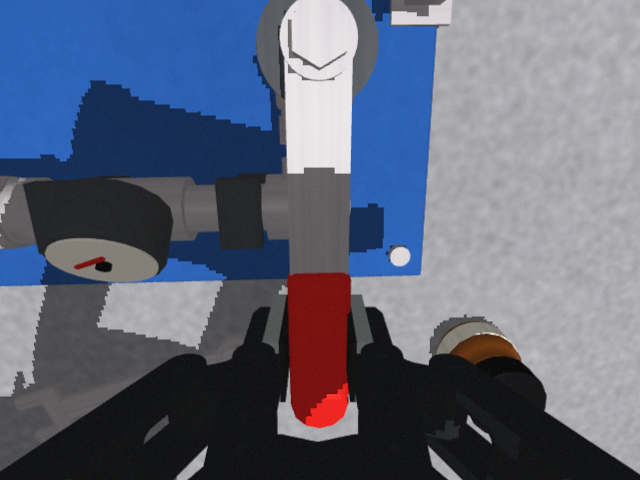

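View pics/scene14.png

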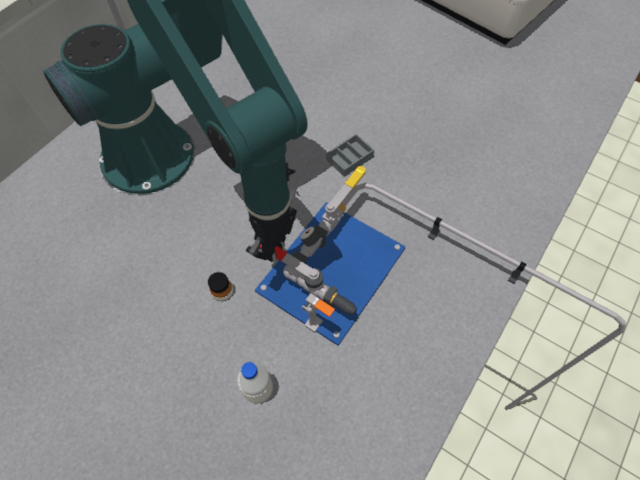

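The red lever is on its stop (28 N push, lever angle about 1.57) and the catch is still back (orange at scene px (324,307)). One last check of the yellow lever, the catch and the bystanders before handing in.

```bash
python3 - <<'E'
from h import *
c=look("scene","top",tag="15")
for n in c:
    a=pickle.load(open(f"pics/{n}0.pkl","rb"))
    m=mask(c[n],22,32);b=blobs(m);print(n,"yel",b[:2],"org",blobs(mask(c[n],8,18))[:3],"blue",blobs(mask(c[n],105,120))[:4])
b=blobs(mask(c["scene"],22,32))[0][1]; p=onz(c["scene"],b,.108); print(p, "pred open sleeve S", (.5161,.0728+.1))
rarc()
E
python3 - <<'E'
import cv2,numpy as np
a=cv2.imread('pics/top15.png')[160:340,140:480];cv2.imwrite('pics/t15z.png',cv2.resize(a,None,fx=2.3,fy=2.3,interpolation=2))
E
```

```text
scene yel [(229, [355.6, 176.2], [345, 166, 21, 22])] org [(178, [324.1, 307.1], [314, 299, 21, 17]), (106, [221.8, 292.1], [210, 282, 21, 16]), (21, [638.0, 78.0], [636, 74, 4, 8])] blue [(5872, [352.3, 269.3], [306, 213, 99, 132]), (1566, [284.4, 292.5], [255, 261, 54, 63]), (335, [306.7, 230.7], [287, 203, 41, 52]), (215, [248.9, 370.1], [241, 362, 16, 17])]
top yel [(328, [223.5, 251.0], [208, 246, 31, 11])] org [(133, [378.0, 188.5], [374, 181, 9, 16])] blue [(4593, [288.6, 212.8], [250, 184, 92, 66]), (1079, [275.9, 270.9], [249, 258, 57, 24]), (477, [361.8, 199.0], [353, 186, 21, 31]), (176, [464.5, 210.8], [457, 204, 16, 14])]
[0.51671353 0.1736045  0.108     ] pred open sleeve S (0.5161, 0.1728)
t 14.55 tcp [ 0.4795 -0.0797  0.0898] yaw -0.0157 zax [ 0.011 -0.032 -0.999] F [ -3.6 -28.2 -13.8] T [-3.69  0.78  0.03] g 0.244
radius 0.0974 lever angle from tcp 1.5704 from yaw 1.5865
```

View pics/t15z.png

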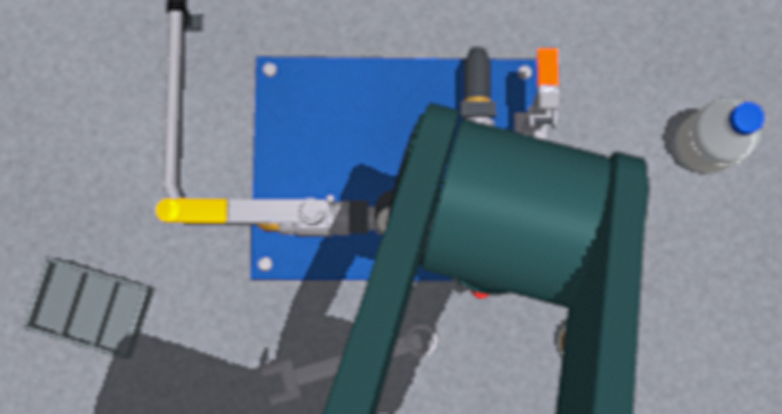

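The yellow lever is in line with the pipe, the catch is back (orange at the top of the crop, (548,65)), the bottle cap and jar have not moved, and the hold is steady. Handing in.

Run:
```python
from station import manip
print(manip.sign_off())
```

```text
the job is handed in; nothing more can be done
None
```

I did the purge in the order asked and handed it in at about 14.6 s of robot time, with the gripper still holding the red lever fully open. The system gives no verdict.

- **Yellow supply valve:** I pushed it round with shut fingers until it stopped at about 23 N. It measures about 1.56 rad from above and lies in line with the pipe.
- **Safety catch:** I flipped it right over and pressed it onto its stop. The tab measured x = 0.642 m, against 0.641 m expected at 1.65 rad. It was still back at the last look.
- **Red vent lever:** I gripped the sleeve with 60 N and pulled it round to its stop. The angle is about 1.57 rad from the tool position and 1.586 rad from the tool's turn. It was held with a steady push of about 28 N.
- **Things lying around:** The bottle cap and jar were at the same pixels as at the start. The tray and spanner look unmoved, but I didn't measure them.

**One thing went worse than planned:** the last press on the catch's stop was too hard. The wrist force read 96 N, under the 120 N limit. I released it at once, but only saw the value at the end of that move, so the peak could have been a little higher. That press was made with the fingertips, not the gripper body.

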